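Fit the drilling template on its jig and clamp it

ROBOT

A 6-joint arm with a two-finger parallel gripper is mounted at the origin on the work surface. World frame = base frame: x ahead of the robot, y to its left, z up, the work surface at z = 0. Lengths are in mm, angles in rad, forces in N, time in s.
With the tool pointing down it reaches from about 275 to 1000 mm from the base axis. Payload 8.4 kg.
Tool frame: the origin (TCP) lies between the finger pads; the fingertips stand 8 mm ahead of it and the grasp point (between the pads) lies 11 mm behind it; z points along the fingers, y is the line along which they close (so a half turn about z gives the same grasp; the last joint's range is limited). The gripper opens to 85 mm and grips with 20 to 120 N. Pads are 22 mm wide; open, the fingers measure 114 mm over their backs; the gripper's body (76 mm by 85 mm) begins 54 mm behind the grasp point. The pads swing forward as they close: fully open they stand 13 mm farther back than shut.
Start: joints at [-1.12, 0.353, 1.633, -0, 1.155, -0.002], TCP at [273.427, -562.019, 239.281] pointing down, gripper open.
Joint ranges: [-2.63, 2.63], [-0.92, 2.1], [0.06, 2.66], [-1.3, 4.44], [0, 2.69], [-3.02, 3.02]. Speed limits (rad/s): [2.22, 2.22, 2.79, 3.14, 3.14, 3.14].

INTERFACE

Orientations are given as a rotation vector (axis times angle).
In Python, from station import ctrl gives the robot as it stands.
- The arm moves only by the tool send_rows, never from a script. Its argument "series" is a list of rows, each an object with "hand": the closure, from -1 (fully open) to 1 (shut), so that 0 is half open; "translation": the shift along the world's x, y, z in units of 0.12 m (1.0 is 0.12 m), a list of three; "roll": the turn about the world's z in units of 120 degrees (1.0 is 120 degrees). A call has exactly 8 rows; each row is the pose to reach, as a shift and turn from the pose commanded when the call began; what a row does not reach only later rows make up. A row lasts 1/8 s, in which the tool goes at most 62.5 mm and 10.7 degrees, less where a joint would pass 70% of its speed; a pose out of reach is approached as far as the arm can. A call with a number of a shift or a turn outside -1 to 1 is refused whole. A call with a gripper value outside its range is refused whole. The fingers move at their own pace and stop on an object; "squeeze" is the grip in N (left out, the last holds). Time passes only in rows, so rows that repeat a pose let the fingers close, or fill a call up. It gives the time, the measured TCP pose, the force, the opening and the grip force at its end, in the units of the state.
- ctrl.sense(): the state, without advancing time (a new reading comes with each control period).
- ctrl.camera(name): name is "scene" or "top"; returns the picture (420x560x3 uint8, red, green, blue); there is no depth.
- ctrl.get_calibration(name): a dict with "K" (3x3 intrinsics, pixels), "rvec" (rotation vector, rad) and "tvec" (3), from world to camera coordinates, as OpenCV has them. Camera axes: x right, y down, z forward; pixel columns grow to the right and rows downward; lengths in mm; the calibration is good to about 2 mm. A picture is of the moment at which its call begins. get_calibration takes no time and is no camera call.
- ctrl.close_job(): hands the job in; it is judged then, once.
The state is a dict: "time_s": time; "q": joint angles; "joint_velocities": joint speeds; "joint_torque": joint torques, N m; "tcp_pos": TCP position; "ee_rot": TCP orientation; "force": force on the tool from outside, world axes, zero at the start; "torque": the same for the moment, N m; "width": finger opening in mm; "finger_force": force on a finger pad.
Only numpy, scipy, OpenCV 4.12 (cv2) and the standard library are available. Lean on these libraries where they do the work, as an engineer would, in place of code of your own. Each camera call takes 0.05 s, during which the arm holds its last target. There are 200 camera calls.

TASK

Take the plywood drilling template off the sloping rest and lower it, without dropping it, over the jig's two pins (large hole on the thick pin, small hole on the thin one) until it lies flush on the board. Then press both hinged steel straps down over it, in either order, until each snaps shut and stays, and leave the other things on the bench where they are.

Things in the scene. Friction and masses are not known exactly. Their poses are not given: they have to be found in the camera images.
- template: plywood plate 120 (x) x 150 (y) x 12 mm, 0.3 kg, two through holes; mid-top a dark wooden grip block 24 mm wide (x), 60 long (y), 40 high above the plate's top. Origin: centre of the plate's underside; z = plate normal, towards the grip. It starts on the sloping rest, x axis down the slope, so plate and grip lean 30 degrees towards the rest's +x side (away from the robot). Two flat steel bushes on it do not matter
- big_hole (a point): centre of the larger hole (18.6 mm across) on the template's underside, at x = +45, y = +55 mm in the template's frame
- small_hole (a point): centre of the smaller hole (12.6 mm across) on the template's underside, at x = -45, y = -55 mm in the template's frame
- rest: fixed wooden sloping rest, 160 x 150 mm, face sloping 30 degrees, low edge at its +x side (away from the robot) with a ledge 7 mm above the face; middle of the face 75 mm above the table. Origin: under its middle on the table, z up
- jig: fixed jig: grey bed 150 (x) x 310 (y) x 18 mm; on it a pine board 58 x 165 mm and two steel pillars with upright pins, board and pillar tops 36 mm above the table: the template's seat. A steel strap clamp hinges at each y end. Origin: under the bed's middle on the table, z up. Seated right, the template's origin is 36 mm above this one and its axes are parallel to the jig's
- big_pin (a point): foot of the thicker pin (16 mm across), at seat height on its axis, x = +45, y = +55 mm in the jig's frame; the pin rises 25 mm above the seat, its top 8 mm tapered
- small_pin (a point): foot of the thinner pin (10 mm across), at seat height on its axis, x = -45, y = -55 mm in the jig's frame; it also rises 25 mm, its top 8 mm tapered
- strap_left (a joint): strap at the jig's +y end: 0 = shut, level, underside 2 mm above the seated template, pointing from hinge to the jig's middle; grows as it opens; starts at 1.05 to 1.3 rad and stays where left. Flat steel bar 93 mm long, 30 wide, 6 thick. Moves easily (1 N) down to 0.28 rad; then a detent (on a post 66 mm high at its +x edge) resists, 5 to 8 N near its end, and below 0.1 rad holds it shut
- strap_left_hinge (a point): middle of that strap's hinge axis (parallel to the jig's x), at x = 0, y = +135, z = 53 mm in the jig's frame
- strap_left_end (a point): middle of that strap's free end (half-way through its thickness), 93 mm from the hinge; moves with the strap
- strap_right (a joint): strap at the jig's -y end: 0 = shut, level, underside 2 mm above the seated template, pointing from hinge to the jig's middle; grows as it opens; starts at 1.05 to 1.3 rad and stays where left. Flat steel bar 93 mm long, 30 wide, 6 thick. Moves easily (1 N) down to 0.28 rad; then a detent (on a post 66 mm high at its +x edge) resists, 5 to 8 N near its end, and below 0.1 rad holds it shut
- strap_right_hinge (a point): middle of that strap's hinge axis (parallel to the jig's x), at x = 0, y = -135, z = 53 mm in the jig's frame
- strap_right_end (a point): middle of that strap's free end (half-way through its thickness), 93 mm from the hinge; moves with the strap
- tape_roll: bystander to leave alone: roll of tape, a cardboard ring 90 mm across, 24 mm high, lying flat; origin under its centre
- tin: bystander to leave alone: steel tin, 90 mm across, 110 mm high; origin under its centre
- glue: bystander to leave alone: white glue bottle, 60 mm across, 160 mm high; origin under its centre
- spray: bystander to leave alone: spray can, 56 mm across, 140 mm high; origin under its centre
- driver: bystander to leave alone: screwdriver lying on the table; origin near its middle on the table
- drink: bystander to leave alone: drinks can, 66 mm across, 115 mm high; origin under its centre
- carton: bystander to leave alone: cardboard carton 90 x 120 x 60 mm; origin under its centre

How it is judged (in metres and radians):
On the way, in this order (a step that is already met when the one before it is completed fails the run):
1. the template is lifted clear of the rest (contact force between template and rest below 0.01 N and distance of template from where it was at the start of the episode above 0.04 m and contact force between the fingers and template above 0.5 N), for 0.2 s.
2. the template lies flush on the jig over both pins, both straps still open (horizontal distance between big_hole and big_pin below 0.004 m and horizontal distance between small_hole and small_pin below 0.004 m and z of template in the frame of jig below 0.0385 m and angle between template's own z axis and vertical below 0.03 rad and value of joint each of strap_left, strap_right above 0.5 rad), for 0.2 s.
3. one strap is shut over the seated template (horizontal distance between big_hole and big_pin below 0.004 m and horizontal distance between small_hole and small_pin below 0.004 m and z of template in the frame of jig below 0.0385 m and angle between template's own z axis and vertical below 0.03 rad and value of joint any of strap_left, strap_right below 0.08 rad), for 0.2 s.
4. both straps are shut over the seated template (horizontal distance between big_hole and big_pin below 0.004 m and horizontal distance between small_hole and small_pin below 0.004 m and z of template in the frame of jig below 0.0385 m and angle between template's own z axis and vertical below 0.03 rad and value of joint each of strap_left, strap_right below 0.08 rad), for 0.2 s.
At the end, for the whole second after the job is handed in: The template lies flush on the jig (its underside within 2.5 mm of the seat, tilt below 0.03 rad), each hole within 4 mm of its own pin's axis, at rest and released, and both straps are shut (joint below 0.08 rad) and stay so by themselves (all of step 4 and linear speed of template below 0.02 m/s and contact force between the fingers and template below 0.1 N); the robot touches nothing.
It fails at once if the template is dropped onto the jig (falling freely faster than 0.45 m/s, about 10 mm of fall) (linear speed of template above 0.45 m/s and contact force between the fingers and template below 0.5 N and horizontal distance between template and jig below 0.1 m).
It fails at once if another thing on the bench is moved by more than 30 mm (distance of any of tape_roll, tin, glue, spray, driver, drink, carton from where it was at the start of the episode above 0.03 m).
It also fails if it takes over 58 s, if anything falls off the work surface, if the arm or the gripper's body presses on something with over 40 N, if the wrist force passes 120 N, or if a joint passes its speed limit or range.

## Working session

There is one attempt and no reset: what is moved stays moved. The work goes in short steps, Python scripts to look and compute and a tool call to move; the robot and the scene stay as the last step left them, time stands still between calls to the robot, and variables do not carry over. Pictures are saved under pics/ and viewed, at most 10 in all, crops included, and the job is handed in when it is done.

Besides the shell and the picture viewer there is one more tool, called after "Call:" by a JSON object that holds its "method" and its "body", one argument or row to a line. send_rows: Moves the arm, as the interface text tells. Its arguments: {"type":"object","properties":{"series":{"type":"array","items":{"type":"object","properties":{"hand":{"type":"number"},"translation":{"type":"array","items":{"type":"number","minimum":-1,"maximum":1}},"roll":{"type":"number","minimum":-1,"maximum":1}}}},"squeeze":{"type":"number"}},"required":["series"]}

```bash
mkdir -p pics; ls; python3 - <<'E'
from station import ctrl
import cv2,numpy as np
s=ctrl.sense();print({k:np.round(v,3).tolist() for k,v in s.items()})
for n in("scene","top"):
    im=ctrl.camera(n);cv2.imwrite(f"pics/{n}0.png",cv2.cvtColor(im,cv2.COLOR_RGB2BGR))
    c=ctrl.get_calibration(n);R=cv2.Rodrigues(np.array(c["rvec"],float))[0];print(n,np.round(c["K"],1).tolist(),c["rvec"],c["tvec"],-R.T@np.array(c["tvec"],float).ravel())
E
```

```text
pics
{'time_s': 0.0, 'q': [-1.12, 0.354, 1.634, -0.0, 1.155, -0.002], 'joint_velocities': [0.0, 0.001, 0.001, 0.001, -0.001, -0.0], 'joint_torque': [0.002, -60.524, -34.206, 0.0, 0.009, 0.0], 'tcp_pos': [273.233, -561.602, 238.553], 'ee_rot': [-3.06, -0.705, 0.001], 'force': [0.277, 0.249, -0.233], 'torque': [0.035, 0.011, 0.03], 'finger_force': 0.0, 'width': 85.357}
scene [[527.5, 0.0, 269.4], [0.0, 527.5, 194.3], [0.0, 0.0, 1.0]] [ 2.20755841  1.28409322 -0.41484167] [-250.15986078 -349.37194242 2073.9169617 ] [1435.18148759 -546.68379803 1458.47975535]
top [[516.7, 0.0, 275.1], [0.0, 516.7, 214.8], [0.0, 0.0, 1.0]] [ 2.14513153 -2.19298449  0.0698735 ] [  19.75459219  554.02848084 1682.64432766] [ 411.03714942  -24.12201169 1723.10659138]
```

View pics/scene0.png

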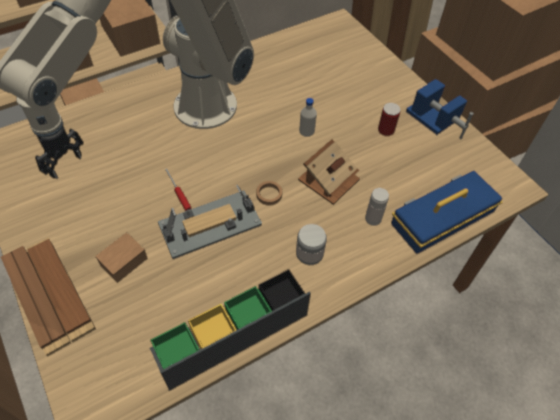

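View pics/top0.png

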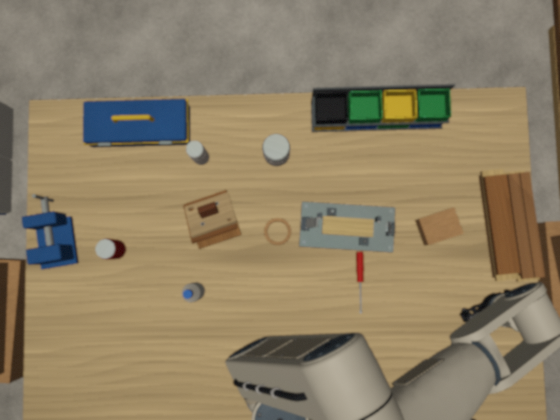

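The scene view shows the rest with the template near (332,168) and the jig near (210,222). In the top view they are near (210,215) and (347,227), and the tape roll sits between them.

```bash
cat > h.py <<'E'
import cv2,numpy as np
from station import ctrl
C={}
for n in("scene","top"):
    c=ctrl.get_calibration(n);C[n]=(np.array(c["K"],float),np.array(c["rvec"],float),np.array(c["tvec"],float).ravel())
def ray(n,p,z):
    K,r,t=C[n];R=cv2.Rodrigues(r)[0];o=-R.T@t;d=R.T@np.linalg.inv(K)@np.array([p[0],p[1],1.]);return o+d*(z-o[2])/d[2]
def proj(n,P):
    K,r,t=C[n];return cv2.projectPoints(np.array(P,float).reshape(-1,1,3),r,t,K,None)[0].reshape(-1,2)
def snap(n,name):
    im=cv2.cvtColor(ctrl.camera(n),cv2.COLOR_RGB2BGR);cv2.imwrite(f"pics/{name}.png",im);return im
def crop(im,x,y,w,h,k):return cv2.resize(im[y:y+h,x:x+w],None,fx=k,fy=k,interpolation=cv2.INTER_CUBIC)
E
python3 - <<'E'
from h import *
t=cv2.imread("pics/top0.png");s=cv2.imread("pics/scene0.png")
a=crop(t,290,195,114,64,7);cv2.imwrite("pics/c1.png",a)
cv2.imwrite("pics/c2.png",np.hstack([crop(t,170,180,80,75,5),crop(s,295,130,72,75,5)]))
cv2.imwrite("pics/c3.png",crop(s,150,175,120,85,6))
for p in [(300,202),(396,206),(394,252),(299,246)]:print(ray("top",p,18))
E
```

```text
[595.40273512 -75.73094221  18.        ]
[ 574.71023036 -391.98110726   18.        ]
[ 423.47294599 -379.29862314   18.        ]
[449.84384774 -68.76724071  18.        ]
```

View pics/c1.png

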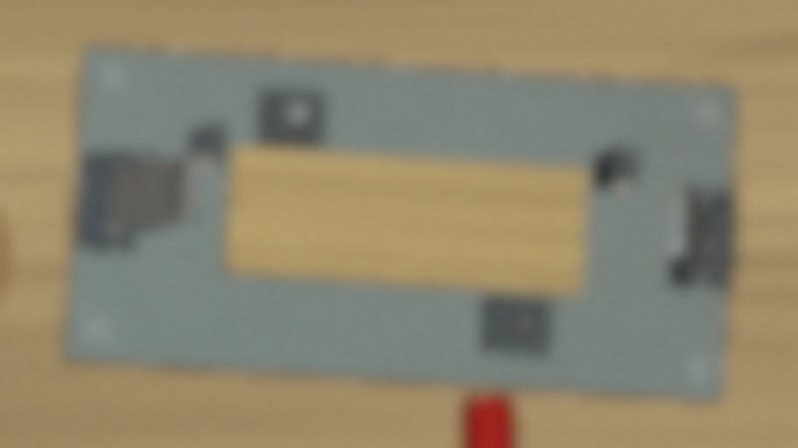

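View pics/c2.png

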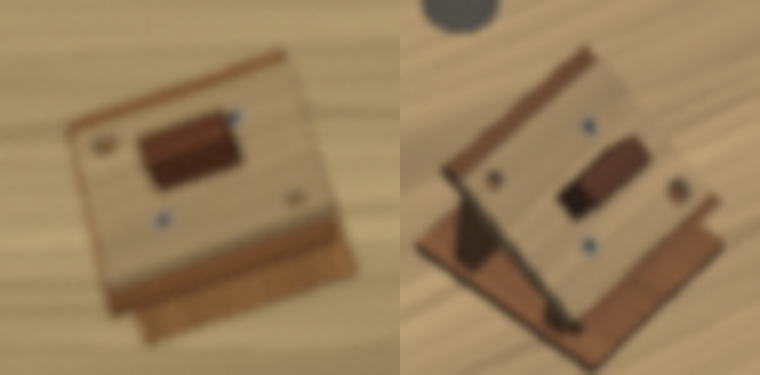

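View pics/c3.png

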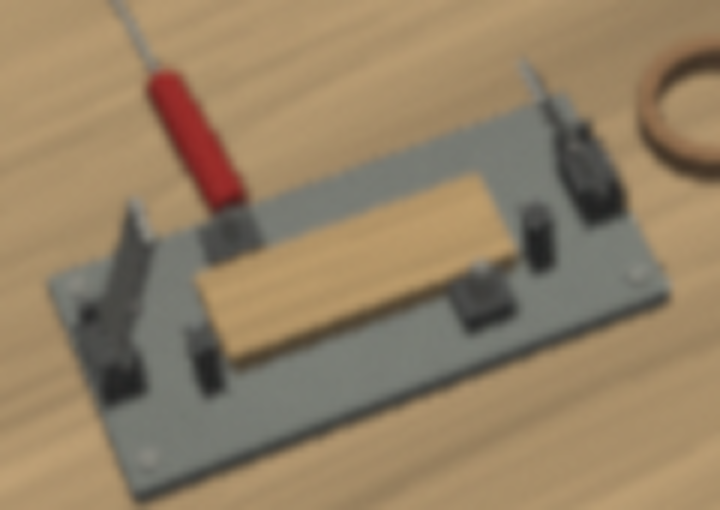

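The c1 crop shows the grey bed with corners at (86,47), (735,88), (718,400) and (67,358). The thick pin is at (298,113) and the thin one at (518,325). c2 shows the template with its dark grip and two holes in both views, and c3 shows both straps raised.

```bash
cat > m.py <<'E'
from h import *
t=cv2.imread("pics/top0.png");s=cv2.imread("pics/scene0.png")
# jig: grey mask, corners
for n,im in(("top",t),("scene",s)):
    hsv=cv2.cvtColor(im,cv2.COLOR_BGR2HSV);m=np.zeros(im.shape[:2],np.uint8)
    m[(hsv[...,1]<60)&(hsv[...,2]>50)&(hsv[...,2]<170)]=255
    x0,y0,w,h=(292,196,112,62) if n=="top" else (150,175,115,85)
    q=np.zeros_like(m);q[y0:y0+h,x0:x0+w]=m[y0:y0+h,x0:x0+w]
    cs=max(cv2.findContours(q,0,2)[0],key=cv2.contourArea);r=cv2.minAreaRect(cs)
    print(n,"bed",r,cv2.contourArea(cs))
    if n=="top":
        b=np.array([ray(n,p,18) for p in cv2.boxPoints(r)]);print(b.round(1),b.mean(0),[np.linalg.norm(b[i]-b[i-1]).round(1) for i in range(4)])
    # pine board
    m=np.zeros_like(q);m[(hsv[...,1]>85)&(hsv[...,2]>120)]=255
    x0,y0,w,h=(317,212,60,30) if n=="top" else (178,200,62,38)
    q=np.zeros_like(m);q[y0:y0+h,x0:x0+w]=m[y0:y0+h,x0:x0+w]
    cs=max(cv2.findContours(q,0,2)[0],key=cv2.contourArea);r=cv2.minAreaRect(cs)
    b=np.array([ray(n,p,36) for p in cv2.boxPoints(r)]);print("board",r,b.round(1).tolist(),b.mean(0),[np.linalg.norm(b[i]-b[i-1]).round(1) for i in range(4)])
def tri(pt,ps):
    A=[];B=[]
    for n,p in(("top",pt),("scene",ps)):
        a=ray(n,p,0);d=ray(n,p,100)-a;d/=np.linalg.norm(d);M=np.eye(3)-np.outer(d,d);A.append(M);B.append(M@a)
    X=np.linalg.solve(sum(A),sum(B));return X,proj("top",X)[0]-pt,proj("scene",X)[0]-ps
f=lambda x,y,ox,oy,k:np.array([ox+(x+.5)/k-.5,oy+(y+.5)/k-.5])
T=lambda x,y:f(x,y,170,180,5)
S=lambda x,y:f(x-400,y,295,130,5)
for a,ta in(("hUL",T(105,145)),("hLR",T(295,198)),("bushR",T(233,118)),("bushL",T(163,220))):
    for b,sb in(("hL",S(494,180)),("hR",S(680,189)),("bT",S(589,127)),("bB",S(589,246))):
        X,e1,e2=tri(ta,sb)
        if abs(np.r_[e1,e2]).max()<3:print(a,b,X.round(1),e1.round(2),e2.round(2))
print("pin tips",ray("top",f(298,113,290,195,7),60),ray("top",f(518,325,290,195,7),60))
c=np.array([560,340,75.]);print("scene axes",[(proj("scene",c+d)[0]-proj("scene",c)[0]).round(1) for d in np.eye(3)*100])
E
python3 m.py
```

```text
top bed ((347.0311279296875, 226.501953125), (94.56548309326172, 45.41139221191406), 3.5763344764709473) 4126.5
[[ 449.2  -66.9   18. ]
 [ 599.   -80.    18. ]
 [ 572.1 -390.7   18. ]
 [ 423.2 -375.4   18. ]] [ 510.87279305 -228.22910707   18.        ] [np.float64(309.6), np.float64(150.4), np.float64(311.9), np.float64(149.7)]
board ((347.43402099609375, 225.92385864257812), (49.8729362487793, 17.313034057617188), 4.085616588592529) [[490.8, -144.1, 36.0], [547.3, -149.8, 36.0], [531.9, -311.4, 36.0], [475.7, -305.4, 36.0]] [ 511.42862407 -227.6813012    36.        ] [np.float64(161.9), np.float64(56.7), np.float64(162.4), np.float64(56.5)]
scene bed ((208.23818969726562, 219.39649963378906), (47.19272994995117, 96.69148254394531), 69.0573501586914) 3613.5
board ((208.62408447265625, 218.59121704101562), (15.549308776855469, 51.34688949584961), 70.01689910888672) [[474.5, -310.2, 36.0], [489.1, -142.2, 36.0], [549.6, -154.0, 36.0], [533.9, -318.4, 36.0]] [ 511.79451583 -231.17701844   36.        ] [np.float64(60.0), np.float64(168.6), np.float64(61.7), np.float64(165.2)]
hUL hR [577.2 279.9  61. ] [0.21 0.11] [ 0.22 -0.03]
hLR hL [536.2 151.5 103.6] [0.44 0.23] [ 0.46 -0.04]
bushR bT [580.9 182.9 184.1] [-0.72 -0.39] [-0.77  0.08]
bushR bB [591.8 195.   66.8] [0.41 0.22] [ 0.45 -0.05]
bushL bT [524.7 236.1  97.9] [0.4  0.21] [ 0.41 -0.05]
bushL bB [531.8 253.4 -34.9] [1.56 0.81] [ 1.65 -0.19]
pin tips [ 560.17768574 -177.31748565   60.        ] [ 460.40272821 -274.87586469   60.        ]
scene axes [array([17.4, 19.6]), array([ 23.1, -10.6]), array([  4.5, -19.8])]
```

Call:
{"method": "send_rows", "body": {
  "series": [
    {"translation": [0.05, 0.12, 0.02], "roll": 0, "hand": -1},
    {"translation": [0.1, 0.25, 0.04], "roll": 0, "hand": -1},
    {"translation": [0.15, 0.37, 0.06], "roll": 0, "hand": -1},
    {"translation": [0.2, 0.5, 0.08], "roll": 0, "hand": -1},
    {"translation": [0.25, 0.62, 0.1], "roll": 0, "hand": -1},
    {"translation": [0.3, 0.75, 0.1], "roll": 0, "hand": -1},
    {"translation": [0.35, 0.87, 0.1], "roll": 0, "hand": -1},
    {"translation": [0.4, 1.0, 0.1], "roll": 0, "hand": -1}
  ],
  "squeeze": 30
}}

```text
time_s: 1.1
tcp_pos: [321.8, -441.0, 251.2]
ee_rot: [-3.061, -0.705, 0.0]
force: [-0.5, 0.3, -0.1]
width: 85.6
finger_force: 0.0
```

Call:
{"method": "send_rows", "body": {
  "series": [
    {"translation": [0.05, 0.12, 0], "roll": 0, "hand": -1},
    {"translation": [0.1, 0.25, 0], "roll": 0, "hand": -1},
    {"translation": [0.15, 0.37, 0], "roll": 0, "hand": -1},
    {"translation": [0.2, 0.5, 0], "roll": 0, "hand": -1},
    {"translation": [0.25, 0.62, 0], "roll": 0, "hand": -1},
    {"translation": [0.3, 0.75, 0], "roll": 0, "hand": -1},
    {"translation": [0.35, 0.87, 0], "roll": 0, "hand": -1},
    {"translation": [0.4, 1.0, 0], "roll": 0, "hand": -1}
  ]
}}

```text
time_s: 2.1
tcp_pos: [369.8, -321.1, 251.3]
ee_rot: [3.061, 0.705, 0.0]
force: [0.2, -0.1, -0.8]
width: 85.8
finger_force: 0.0
```

Call:
{"method": "send_rows", "body": {
  "series": [
    {"translation": [0.05, 0.12, 0], "roll": 0, "hand": -1},
    {"translation": [0.1, 0.25, 0], "roll": 0, "hand": -1},
    {"translation": [0.15, 0.37, 0], "roll": 0, "hand": -1},
    {"translation": [0.2, 0.5, 0], "roll": 0, "hand": -1},
    {"translation": [0.25, 0.62, 0], "roll": 0, "hand": -1},
    {"translation": [0.3, 0.75, 0], "roll": 0, "hand": -1},
    {"translation": [0.35, 0.87, 0], "roll": 0, "hand": -1},
    {"translation": [0.4, 1.0, 0], "roll": 0, "hand": -1}
  ]
}}

```text
time_s: 3.1
tcp_pos: [417.8, -201.0, 251.3]
ee_rot: [3.061, 0.705, 0.0]
force: [-0.5, -0.2, -0.1]
width: 85.4
finger_force: 0.0
```

Call:
{"method": "send_rows", "body": {
  "series": [
    {"translation": [0.05, 0.12, 0], "roll": 0, "hand": -1},
    {"translation": [0.1, 0.25, 0], "roll": 0, "hand": -1},
    {"translation": [0.15, 0.37, 0], "roll": 0, "hand": -1},
    {"translation": [0.2, 0.5, 0], "roll": 0, "hand": -1},
    {"translation": [0.25, 0.62, 0], "roll": 0, "hand": -1},
    {"translation": [0.3, 0.75, 0], "roll": 0, "hand": -1},
    {"translation": [0.35, 0.87, 0], "roll": 0, "hand": -1},
    {"translation": [0.4, 1.0, 0], "roll": 0, "hand": -1}
  ]
}}

```text
time_s: 4.1
tcp_pos: [465.9, -81.0, 251.3]
ee_rot: [3.061, 0.705, 0.0]
force: [0.2, -0.2, -0.2]
width: 85.6
finger_force: 0.0
```

Call:
{"method": "send_rows", "body": {
  "series": [
    {"translation": [0.05, 0.12, 0], "roll": 0, "hand": -1},
    {"translation": [0.1, 0.25, 0], "roll": 0, "hand": -1},
    {"translation": [0.15, 0.37, 0], "roll": 0, "hand": -1},
    {"translation": [0.2, 0.5, 0], "roll": 0, "hand": -1},
    {"translation": [0.25, 0.62, 0], "roll": 0, "hand": -1},
    {"translation": [0.3, 0.75, 0], "roll": 0, "hand": -1},
    {"translation": [0.35, 0.87, 0], "roll": 0, "hand": -1},
    {"translation": [0.4, 1.0, 0], "roll": 0, "hand": -1}
  ]
}}

```text
time_s: 5.1
tcp_pos: [513.8, 39.0, 251.3]
ee_rot: [3.061, 0.705, -0.0]
force: [1.1, 0.4, -0.2]
width: 85.4
finger_force: 0.0
```

```bash
cat >> h.py <<'E'
from scipy.spatial.transform import Rotation as Ro
def st():
    s=ctrl.sense();y=Ro.from_rotvec(s["ee_rot"]).as_matrix()[:,1]
    print("t",round(s["time_s"],2),"tcp",np.round(s["tcp_pos"],1),"closeang",round(np.degrees(np.arctan2(y[1],y[0])),2),"F",np.round(s["force"],1),"w",round(s["width"],1),"ff",np.round(s["finger_force"],1),"q6",np.round(s["q"][5],2))
    return s
E
python3 - <<'E'
from h import *
st()
f=lambda x,y,ox,oy,k:np.array([ox+(x+.5)/k-.5,oy+(y+.5)/k-.5])
T=lambda x,y:f(x,y,170,180,5)
a,b=ray("top",T(68,130),50),ray("top",T(285,52),50);d=a-b;print("ledge yaw",np.degrees(np.arctan2(-d[0],d[1])),np.linalg.norm(d))
t=cv2.imread("pics/top0.png");s=cv2.imread("pics/scene0.png")
for n,im,(x0,y0,w,h) in(("top",t,(194,198,26,24)),("scene",s,(322,152,30,26))):
    g=im[y0:y0+h,x0:x0+w].astype(int);m=(g.sum(2)<260).astype(np.uint8)
    k,l,stt,c=cv2.connectedComponentsWithStats(m);i=1+np.argmax(stt[1:,4])
    cn=cv2.findContours((l==i).astype(np.uint8),0,2)[0][0];print(n,c[i]+[x0,y0],stt[i],cv2.minAreaRect(cn))
    th=np.radians(18);ex=np.array([np.cos(th)*.866,np.sin(th)*.866,-.5]);ey=np.array([-np.sin(th),np.cos(th),0]);ez=np.cross(ex,ey)
    P=np.array([557.4,215.6,82.3])
    cor=[P+a*ex+b*ey+c_*ez for a in(-12,12) for b in(-30,30) for c_ in(0,40)]
    hu=cv2.convexHull(proj(n,cor).astype(np.float32));M=cv2.moments(hu);print(" predicted grip centroid",M["m10"]/M["m00"],M["m01"]/M["m00"],cv2.boundingRect(hu),cv2.minAreaRect(hu))
E
```

```text
t 5.1 tcp [513.8  39.  251.3] closeang -64.06 F [ 1.1  0.4 -0.2] w 85.4 ff 0.0 q6 1.19
ledge yaw 18.56969225719176 150.5735010530518
top [207.7235023 209.7281106] [  4   4  20  16 217] ((13.900002479553223, 11.699999809265137), (11.384199142456055, 19.60611915588379), 71.56504821777344)
 predicted grip centroid 207.7674705452718 210.30083077171363 (196, 200, 24, 20) ((207.70289611816406, 210.33763122558594), (13.76303768157959, 20.62712860107422), 70.77442932128906)
scene [335.3028169  165.26056338] [  5   6  18  16 142] ((13.288236618041992, 13.25294303894043), (7.2671709060668945, 19.849136352539062), 49.39870071411133)
 predicted grip centroid 335.6380311620565 164.90090900070774 (324, 155, 23, 20) ((335.6718444824219, 164.9131317138672), (8.521350860595703, 22.048357009887695), 47.643009185791016)
```

Call:
{"method": "send_rows", "body": {
  "series": [
    {"translation": [0.04, 0.12, 0], "roll": -0.01, "hand": -1},
    {"translation": [0.08, 0.25, 0], "roll": -0.02, "hand": -1},
    {"translation": [0.12, 0.37, 0], "roll": -0.03, "hand": -1},
    {"translation": [0.16, 0.5, 0], "roll": -0.04, "hand": -1},
    {"translation": [0.2, 0.62, 0], "roll": -0.05, "hand": -1},
    {"translation": [0.24, 0.75, 0], "roll": -0.06, "hand": -1},
    {"translation": [0.27, 0.87, 0], "roll": -0.065, "hand": -1},
    {"translation": [0.3, 1.0, 0], "roll": -0.065, "hand": -1}
  ]
}}

```text
time_s: 6.1
tcp_pos: [549.6, 158.9, 251.3]
ee_rot: [3.102, 0.495, -0.0]
force: [0.3, -0.5, 1.4]
width: 85.4
finger_force: 0.0
```

Call:
{"method": "send_rows", "body": {
  "series": [
    {"translation": [0.04, 0.1, 0], "roll": 0, "hand": -1},
    {"translation": [0.08, 0.2, 0], "roll": 0, "hand": -1},
    {"translation": [0.12, 0.3, 0], "roll": 0, "hand": -1},
    {"translation": [0.16, 0.42, -0.05], "roll": 0, "hand": -1},
    {"translation": [0.183, 0.51, -0.12], "roll": 0, "hand": -1},
    {"translation": [0.183, 0.51, -0.2], "roll": 0, "hand": -1},
    {"translation": [0.183, 0.51, -0.28], "roll": 0, "hand": -1},
    {"translation": [0.183, 0.51, -0.36], "roll": 0, "hand": -1}
  ]
}}

```text
time_s: 7.1
tcp_pos: [571.1, 218.7, 207.3]
ee_rot: [3.102, 0.495, -0.001]
force: [0.5, -0.4, 0.3]
width: 85.3
finger_force: 0.0
```

```bash
python3 -c "
from h import *
st()"
```

```text
t 7.1 tcp [571.1 218.7 207.3] closeang -71.87 F [ 0.5 -0.4  0.3] w 85.3 ff 0.0 q6 1.62
```

Call:
{"method": "send_rows", "body": {
  "series": [
    {"translation": [0, 0.01, -0.15], "roll": 0, "hand": -1},
    {"translation": [0, 0.01, -0.3], "roll": 0, "hand": -1},
    {"translation": [0, 0.01, -0.45], "roll": 0, "hand": -1},
    {"translation": [0, 0.01, -0.6], "roll": 0, "hand": -1},
    {"translation": [0, 0.01, -0.75], "roll": 0, "hand": -1},
    {"translation": [0, 0.01, -0.85], "roll": 0, "hand": -1},
    {"translation": [0, 0.01, -0.94], "roll": 0, "hand": -1},
    {"translation": [0, 0.01, -0.99], "roll": 0, "hand": -1}
  ]
}}

```text
time_s: 8.1
tcp_pos: [571.4, 220.4, 88.7]
ee_rot: [3.102, 0.495, -0.0]
force: [-0.4, 0.2, 0.4]
width: 85.7
finger_force: 0.0
```

Call:
{"method": "send_rows", "body": {
  "series": [
    {"translation": [0, 0, 0], "roll": 0, "hand": -0.7},
    {"translation": [0, 0, 0], "roll": 0, "hand": -0.4},
    {"translation": [0, 0, 0], "roll": 0, "hand": 0},
    {"translation": [0, 0, 0], "roll": 0, "hand": 0.5},
    {"translation": [0, 0, 0], "roll": 0, "hand": 1},
    {"translation": [0, 0, 0], "roll": 0, "hand": 1},
    {"translation": [0, 0, 0], "roll": 0, "hand": 1},
    {"translation": [0, 0, 0], "roll": 0, "hand": 1}
  ],
  "squeeze": 40
}}

```text
time_s: 9.1
tcp_pos: [572.0, 220.5, 89.9]
ee_rot: [-3.102, -0.495, -0.002]
force: [1.4, -0.9, 5.4]
width: 59.1
finger_force: 45.0
```

Call:
{"method": "send_rows", "body": {
  "series": [
    {"translation": [0, 0, 0.03], "roll": 0, "hand": 1},
    {"translation": [0, 0, 0.1], "roll": 0, "hand": 1},
    {"translation": [0, 0, 0.2], "roll": 0, "hand": 1},
    {"translation": [0, 0, 0.35], "roll": 0, "hand": 1},
    {"translation": [0, 0, 0.5], "roll": 0, "hand": 1},
    {"translation": [0, 0, 0.65], "roll": 0, "hand": 1},
    {"translation": [0, 0, 0.75], "roll": 0, "hand": 1},
    {"translation": [0, 0, 0.8], "roll": 0, "hand": 1}
  ]
}}

```text
time_s: 10.1
tcp_pos: [571.6, 220.5, 186.3]
ee_rot: [-3.102, -0.495, -0.002]
force: [-0.1, -0.7, -4.1]
width: 59.5
finger_force: 44.3
```

```bash
python3 - <<'E'
from h import *
st()
a=snap("top","top1");b=snap("scene","scene1")
cv2.imwrite("pics/c4.png",np.hstack([crop(a,160,150,100,110,4),crop(b,280,90,100,110,4)]))
E
```

```text
t 10.1 tcp [571.6 220.5 186.3] closeang -71.86 F [-0.1 -0.7 -4.1] w 59.5 ff 44.3 q6 1.62
```

View pics/c4.png

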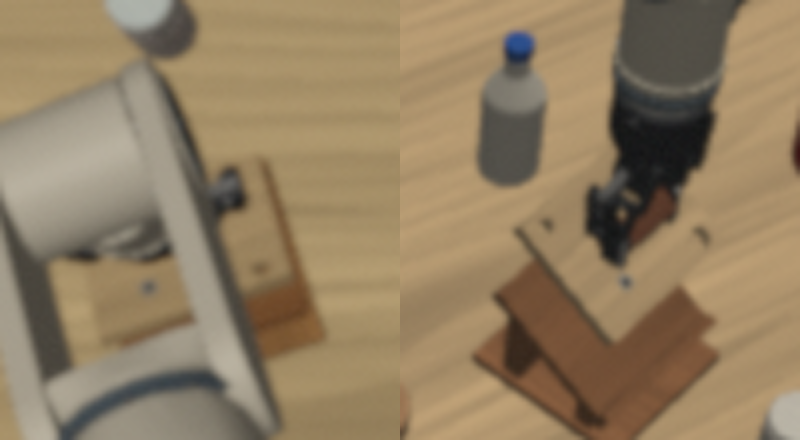

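The template is held clear of the rest by the ends of its grip, at about (630,210) in the right half, and is still tilted. I'll carry it to the bare table and level it there.

Call:
{"method": "send_rows", "body": {
  "series": [
    {"translation": [-0.05, -0.05, 0.08], "roll": -0.01, "hand": 1},
    {"translation": [-0.15, -0.12, 0.1], "roll": -0.03, "hand": 1},
    {"translation": [-0.27, -0.2, 0.1], "roll": -0.05, "hand": 1},
    {"translation": [-0.4, -0.3, 0.1], "roll": -0.08, "hand": 1},
    {"translation": [-0.53, -0.4, 0.1], "roll": -0.11, "hand": 1},
    {"translation": [-0.66, -0.5, 0.1], "roll": -0.14, "hand": 1},
    {"translation": [-0.8, -0.6, 0.1], "roll": -0.17, "hand": 1},
    {"translation": [-0.93, -0.7, 0.1], "roll": -0.19, "hand": 1}
  ]
}}

```text
time_s: 11.2
tcp_pos: [458.1, 135.4, 197.1]
ee_rot: [3.139, -0.132, -0.001]
force: [-0.3, 0.4, -3.5]
width: 59.5
finger_force: 44.2
```

Call:
{"method": "send_rows", "body": {
  "series": [
    {"translation": [-0.13, -0.1, 0], "roll": 0, "hand": 1},
    {"translation": [-0.27, -0.2, 0], "roll": 0, "hand": 1},
    {"translation": [-0.4, -0.3, 0], "roll": 0, "hand": 1},
    {"translation": [-0.52, -0.4, -0.1], "roll": 0, "hand": 1},
    {"translation": [-0.62, -0.47, -0.25], "roll": 0, "hand": 1},
    {"translation": [-0.62, -0.47, -0.4], "roll": 0, "hand": 1},
    {"translation": [-0.62, -0.47, -0.55], "roll": 0, "hand": 1},
    {"translation": [-0.62, -0.47, -0.65], "roll": 0, "hand": 1}
  ]
}}

```text
time_s: 12.2
tcp_pos: [384.9, 79.6, 118.8]
ee_rot: [3.139, -0.128, -0.0]
force: [0.1, 0.2, -2.8]
width: 59.6
finger_force: 44.4
```

```bash
python3 - <<'E'
from h import *
st()
b=snap("scene","scene2");p=proj("scene",[385,80,60])[0].astype(int);print(p)
cv2.imwrite("pics/c5.png",crop(b,p[0]-60,p[1]-50,120,90,5))
E
```

```text
t 12.2 tcp [384.9  79.6 118.8] closeang -94.65 F [ 0.1  0.2 -2.8] w 59.6 ff 44.4 q6 1.85
[272 152]
```

View pics/c5.png

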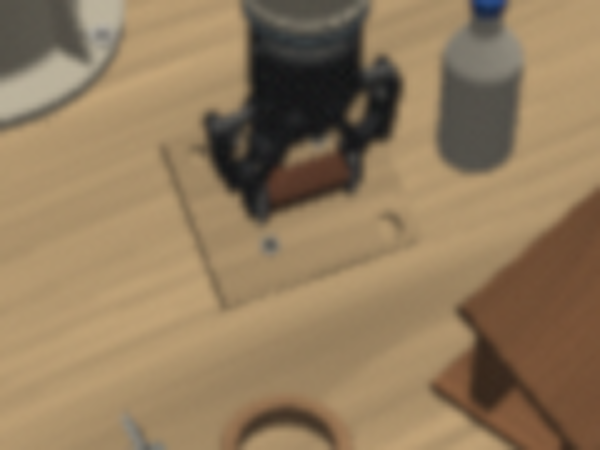

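Call:
{"method": "send_rows", "body": {
  "series": [
    {"translation": [0, 0, -0.12], "roll": 0, "hand": 1},
    {"translation": [0, 0, -0.24], "roll": 0, "hand": 1},
    {"translation": [0, 0, -0.36], "roll": 0, "hand": 1},
    {"translation": [0, 0, -0.46], "roll": 0, "hand": 1},
    {"translation": [0, 0, -0.54], "roll": 0, "hand": 1},
    {"translation": [0, 0, -0.59], "roll": 0, "hand": 1},
    {"translation": [0, 0, -0.63], "roll": 0, "hand": 1},
    {"translation": [0, 0, -0.67], "roll": 0, "hand": 1}
  ],
  "squeeze": 20
}}

```text
time_s: 13.25
tcp_pos: [381.9, 80.1, 39.6]
ee_rot: [3.139, -0.131, -0.011]
force: [-25.8, 11.0, 45.6]
width: 59.6
finger_force: 52.8
```

Call:
{"method": "send_rows", "body": {
  "series": [
    {"translation": [0, 0, -0.01], "roll": 0, "hand": 1},
    {"translation": [0, 0, -0.02], "roll": 0, "hand": 1},
    {"translation": [0, 0, -0.03], "roll": 0, "hand": 1},
    {"translation": [0, 0, -0.04], "roll": 0, "hand": 1},
    {"translation": [0, 0, -0.05], "roll": 0, "hand": 1},
    {"translation": [0, 0, -0.06], "roll": 0, "hand": 1},
    {"translation": [0, 0, -0.07], "roll": 0, "hand": 1},
    {"translation": [0, 0, -0.08], "roll": 0, "hand": 1}
  ]
}}

```text
time_s: 14.25
tcp_pos: [378.7, 79.7, 29.5]
ee_rot: [3.137, -0.129, -0.018]
force: [-21.9, 6.2, 30.7]
width: 59.8
finger_force: 49.8
```

Call:
{"method": "send_rows", "body": {
  "series": [
    {"translation": [0, 0, -0.01], "roll": 0, "hand": 1},
    {"translation": [0, 0, -0.02], "roll": 0, "hand": 1},
    {"translation": [0, 0, -0.03], "roll": 0, "hand": 1},
    {"translation": [0, 0, -0.03], "roll": 0, "hand": 0.4},
    {"translation": [0, 0, -0.03], "roll": 0, "hand": -0.2},
    {"translation": [0, 0, -0.03], "roll": 0, "hand": -0.6},
    {"translation": [0, 0, -0.03], "roll": 0, "hand": -0.6},
    {"translation": [0, 0, -0.03], "roll": 0, "hand": -0.6}
  ]
}}

```text
time_s: 15.25
tcp_pos: [386.0, 80.1, 25.8]
ee_rot: [-3.139, 0.128, -0.001]
force: [-0.6, 0.8, 0.3]
width: 68.2
finger_force: 0.0
```

```bash
python3 - <<'E'
from h import *
st()
E
```

```text
t 15.25 tcp [386.   80.1  25.8] closeang -94.66 F [-0.6  0.8  0.3] w 68.2 ff 0.0 q6 1.85
```

Call:
{"method": "send_rows", "body": {
  "series": [
    {"translation": [0, 0, 0], "roll": 0, "hand": 0.2},
    {"translation": [0, 0, 0], "roll": 0, "hand": 0.4},
    {"translation": [0, 0, 0], "roll": 0, "hand": 0.4},
    {"translation": [0, 0, 0], "roll": 0, "hand": 0.4},
    {"translation": [0, 0, 0], "roll": 0, "hand": 0},
    {"translation": [0, 0, 0], "roll": 0, "hand": -0.7},
    {"translation": [0, 0, 0], "roll": 0, "hand": -1},
    {"translation": [0, 0, 0], "roll": 0, "hand": -1}
  ],
  "squeeze": 20
}}

```text
time_s: 16.25
tcp_pos: [385.4, 80.0, 25.6]
ee_rot: [-3.139, 0.128, 0.0]
force: [0.1, -0.3, 0.2]
width: 85.4
finger_force: 0.0
```

Call:
{"method": "send_rows", "body": {
  "series": [
    {"translation": [0, 0, 0.1], "roll": 0, "hand": -1},
    {"translation": [0, 0, 0.25], "roll": 0, "hand": -1},
    {"translation": [0, 0, 0.4], "roll": 0, "hand": -1},
    {"translation": [0, 0, 0.55], "roll": 0.08, "hand": -1},
    {"translation": [0, 0, 0.55], "roll": 0.16, "hand": -1},
    {"translation": [0, 0, 0.55], "roll": 0.24, "hand": -1},
    {"translation": [0, 0, 0.55], "roll": 0.32, "hand": -1},
    {"translation": [0, 0, 0.55], "roll": 0.4, "hand": -1}
  ]
}}

```text
time_s: 17.25
tcp_pos: [385.5, 80.0, 92.4]
ee_rot: [2.916, 1.168, 0.001]
force: [-0.9, -0.4, 0.3]
width: 85.6
finger_force: 0.0
```

Call:
{"method": "send_rows", "body": {
  "series": [
    {"translation": [0, 0, 0], "roll": 0.08, "hand": -1},
    {"translation": [0, 0, 0], "roll": 0.16, "hand": -1},
    {"translation": [0, 0, 0], "roll": 0.24, "hand": -1},
    {"translation": [0, 0, 0], "roll": 0.32, "hand": -1},
    {"translation": [0, 0, 0], "roll": 0.35, "hand": -1},
    {"translation": [0, 0, -0.15], "roll": 0.35, "hand": -1},
    {"translation": [0, 0, -0.35], "roll": 0.35, "hand": -1},
    {"translation": [0, 0, -0.5], "roll": 0.35, "hand": -1}
  ]
}}

```text
time_s: 18.25
tcp_pos: [385.4, 80.0, 31.7]
ee_rot: [2.31, 2.129, 0.001]
force: [-0.3, -0.5, 0.3]
width: 85.5
finger_force: 0.0
```

```bash
python3 - <<'E'
from h import *
st()
b=snap("scene","scene3");p=proj("scene",[385,80,20])[0].astype(int);print(p)
cv2.imwrite("pics/c6.png",crop(b,p[0]-60,p[1]-50,120,90,5))
E
```

```text
t 18.25 tcp [385.4  80.   31.7] closeang -4.66 F [-0.3 -0.5  0.3] w 85.5 ff 0.0 q6 0.28
[272 159]
```

View pics/c6.png

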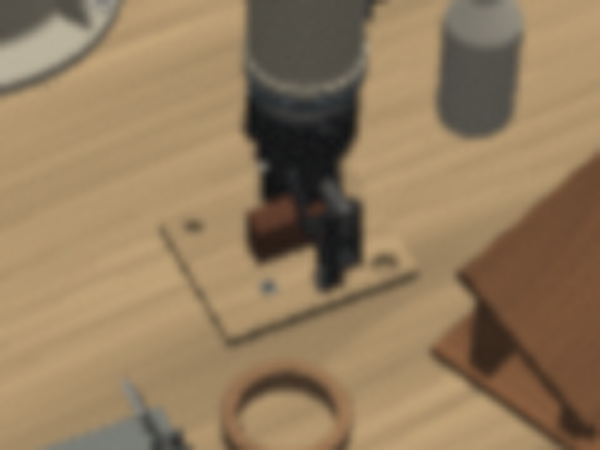

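Template lies flat, with holes at (385,262) and (193,226), and the fingers straddle the grip in x. I'll check its centre against the TCP.

```bash
python3 - <<'E'
from h import *
f=lambda x,y:np.array([212+(x+.5)/5-.5,109+(y+.5)/5-.5])
b,s=ray("scene",f(385,262),12),ray("scene",f(193,226),12)
d=b-s;print(b,s,(b+s)/2,np.linalg.norm(d),"yaw",np.degrees(np.arctan2(d[1],d[0])-np.arctan2(110,90)))
for p in[(160,230),(232,343),(418,273)]:print(ray("scene",f(*p),12))
E
```

```text
[413.05617361 131.16783234  12.        ] [315.55702831  27.51389179  12.        ] [364.30660096  79.34086207  12.        ] 142.30327727770617 yaw -3.9580284060425712
[307.20825876   4.89261818  12.        ]
[ 4.24004757e+02 -4.04033986e-01  1.20000000e+01]
[433.45207604 146.43359595  12.        ]
```

Call:
{"method": "send_rows", "body": {
  "series": [
    {"translation": [0, 0, -0.04], "roll": 0, "hand": -0.7},
    {"translation": [0, 0, -0.04], "roll": 0, "hand": -0.4},
    {"translation": [0, 0, -0.04], "roll": 0, "hand": 0},
    {"translation": [0, 0, -0.04], "roll": 0, "hand": 0.4},
    {"translation": [0, 0, -0.04], "roll": 0, "hand": 0.8},
    {"translation": [0, 0, -0.04], "roll": 0, "hand": 1},
    {"translation": [0, 0, -0.04], "roll": 0, "hand": 1},
    {"translation": [0, 0, -0.04], "roll": 0, "hand": 1}
  ],
  "squeeze": 40
}}

```text
time_s: 19.3
tcp_pos: [384.5, 79.9, 27.5]
ee_rot: [-2.309, -2.129, 0.002]
force: [-5.5, -0.5, 6.9]
width: 23.5
finger_force: 40.5
```

Call:
{"method": "send_rows", "body": {
  "series": [
    {"translation": [0, 0, 0.05], "roll": 0, "hand": 1},
    {"translation": [0, 0, 0.15], "roll": 0, "hand": 1},
    {"translation": [0, 0, 0.3], "roll": 0, "hand": 1},
    {"translation": [0, 0, 0.45], "roll": 0, "hand": 1},
    {"translation": [0, 0, 0.6], "roll": 0, "hand": 1},
    {"translation": [0, 0, 0.75], "roll": 0, "hand": 1},
    {"translation": [0, 0, 0.9], "roll": 0, "hand": 1},
    {"translation": [0, 0, 1.0], "roll": 0, "hand": 1}
  ]
}}

```text
time_s: 20.3
tcp_pos: [385.9, 80.1, 148.4]
ee_rot: [2.309, 2.129, 0.003]
force: [0.4, 0.4, -3.3]
width: 23.3
finger_force: 39.9
```

Call:
{"method": "send_rows", "body": {
  "series": [
    {"translation": [0.03, -0.05, 0.1], "roll": 0, "hand": 1},
    {"translation": [0.07, -0.12, 0.2], "roll": 0, "hand": 1},
    {"translation": [0.11, -0.2, 0.3], "roll": 0, "hand": 1},
    {"translation": [0.15, -0.28, 0.4], "roll": 0, "hand": 1},
    {"translation": [0.19, -0.36, 0.4], "roll": 0, "hand": 1},
    {"translation": [0.23, -0.44, 0.4], "roll": 0, "hand": 1},
    {"translation": [0.27, -0.52, 0.4], "roll": 0, "hand": 1},
    {"translation": [0.3, -0.6, 0.4], "roll": 0, "hand": 1}
  ]
}}

```text
time_s: 21.3
tcp_pos: [421.5, 7.3, 194.5]
ee_rot: [-2.31, -2.129, 0.001]
force: [-0.1, -0.3, -4.1]
width: 23.3
finger_force: 39.8
```

Call:
{"method": "send_rows", "body": {
  "series": [
    {"translation": [0.05, -0.12, 0], "roll": 0, "hand": 1},
    {"translation": [0.1, -0.25, 0], "roll": 0, "hand": 1},
    {"translation": [0.15, -0.37, 0], "roll": 0, "hand": 1},
    {"translation": [0.2, -0.5, 0], "roll": 0, "hand": 1},
    {"translation": [0.25, -0.62, 0], "roll": 0, "hand": 1},
    {"translation": [0.3, -0.75, 0], "roll": 0, "hand": 1},
    {"translation": [0.35, -0.87, 0], "roll": 0, "hand": 1},
    {"translation": [0.4, -1.0, 0], "roll": 0, "hand": 1}
  ]
}}

```text
time_s: 22.3
tcp_pos: [469.8, -113.0, 194.9]
ee_rot: [-2.31, -2.129, -0.0]
force: [-0.3, -0.4, -3.3]
width: 23.3
finger_force: 39.8
```

Call:
{"method": "send_rows", "body": {
  "series": [
    {"translation": [0.05, -0.12, 0], "roll": -0.003, "hand": 1},
    {"translation": [0.1, -0.25, 0], "roll": -0.003, "hand": 1},
    {"translation": [0.15, -0.37, 0], "roll": -0.003, "hand": 1},
    {"translation": [0.2, -0.5, 0], "roll": -0.003, "hand": 1},
    {"translation": [0.25, -0.62, 0], "roll": -0.003, "hand": 1},
    {"translation": [0.3, -0.75, 0], "roll": -0.003, "hand": 1},
    {"translation": [0.35, -0.87, 0], "roll": -0.003, "hand": 1},
    {"translation": [0.354, -0.97, 0], "roll": -0.003, "hand": 1}
  ]
}}

```text
time_s: 23.3
tcp_pos: [512.3, -229.4, 194.8]
ee_rot: [2.317, 2.122, 0.0]
force: [-0.1, 0.4, -4.3]
width: 23.7
finger_force: 39.7
```

```bash
python3 - <<'E'
from h import *
st()
b=snap("scene","scene4");p=proj("scene",[511,-228,120])[0].astype(int);print(p)
cv2.imwrite("pics/c7.png",crop(b,p[0]-60,p[1]-50,120,100,6))
E
```

```text
t 23.3 tcp [ 512.3 -229.4  194.8] closeang -5.02 F [-0.1  0.4 -4.3] w 23.7 ff 39.7 q6 -0.34
[207 202]
```

View pics/c7.png

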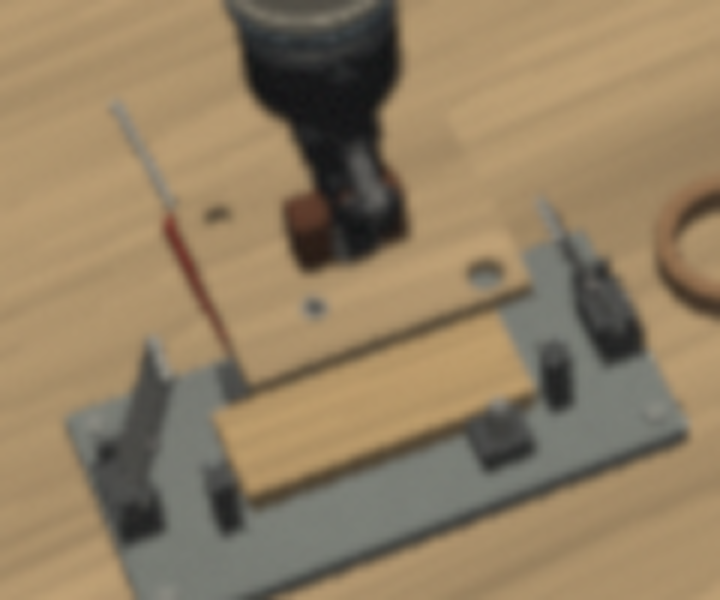

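The template is above the jig, level, with holes at (485,271) and (217,214), and the big pin tip at (503,407). I'll compare holes, pin and board in the same view.

```bash
python3 - <<'E'
from h import *
f=lambda x,y:np.array([147+(x+.5)/6-.5,152+(y+.5)/6-.5])
b,s=ray("scene",f(485,271),179),ray("scene",f(217,214),179)
d=b-s;print(b,s,(b+s)/2,np.linalg.norm(d),"yaw",np.degrees(np.arctan2(d[1],d[0])-np.arctan2(110,90)))
for p,z in[((503,405),61),((218,410),36),((253,505),36),((537,395),36),((500,315),36),((685,432),18),((70,413),18)]:print(p,ray("scene",f(*p),z).round(1))
th=np.radians(-5.1);R=np.array([[np.cos(th),-np.sin(th)],[np.sin(th),np.cos(th)]])
for c in((511,-228),(511.5,-230)):
  for xy,z in(((45,55),61),((75,155),18),((75,-155),18),((29,82.5),36),((29,-82.5),36),((-29,82.5),36),((-29,-82.5),36)):
    P=np.r_[R@xy+c,z];print(c,xy,P.round(1),((proj("scene",P)[0]-[147,152]+.5)*6-.5).round(0),proj("top",P)[0].round(1),((proj("top",P)[0]-[290,195]+.5)*7-.5).round(0))
E
```

```text
[ 561.21017458 -180.08843751  179.        ] [ 462.32864683 -282.16572424  179.        ] [ 511.7694107  -231.12708087  179.        ] 142.1173071625763 yaw -4.799520538555663
(503, 405) [ 564.1 -178.2   61. ]
(218, 410) [ 475.8 -306.9   36. ]
(253, 505) [ 540.1 -315.7   36. ]
(537, 395) [ 551.7 -152.6   36. ]
(500, 315) [ 494.5 -145.6   36. ]
(685, 432) [601.7 -88.8  18. ]
(70, 413) [ 425.7 -374.9   18. ]
(511, -228) (45, 55) [ 560.7 -177.2   61. ] [502. 400.] [332.1 210.5] [298. 112.]
(511, -228) (75, 155) [599.5 -80.3  18. ] [697. 423.] [301.3 200.7] [82. 43.]
(511, -228) (75, -155) [ 571.9 -389.1   18. ] [154. 628.] [395.1 206.9] [739.  86.]
(511, -228) (29, 82.5) [ 547.2 -148.4   36. ] [540. 386.] [322.8 215.5] [232. 147.]
(511, -228) (29, -82.5) [ 532.6 -312.8   36. ] [252. 492.] [373.3 218.9] [586. 170.]
(511, -228) (-29, 82.5) [ 489.4 -143.2   36. ] [500. 307.] [321.7 233.2] [225. 271.]
(511, -228) (-29, -82.5) [ 474.8 -307.6   36. ] [216. 409.] [372.4 236.6] [580. 294.]
(511.5, -230) (45, 55) [ 561.2 -179.2   61. ] [499. 402.] [332.8 210.4] [302. 110.]
(511.5, -230) (75, 155) [600.  -82.3  18. ] [694. 425.] [301.9 200.6] [87. 42.]
(511.5, -230) (75, -155) [ 572.4 -391.1   18. ] [151. 630.] [395.7 206.7] [743.  85.]
(511.5, -230) (29, 82.5) [ 547.7 -150.4   36. ] [537. 388.] [323.4 215.4] [237. 146.]
(511.5, -230) (29, -82.5) [ 533.1 -314.8   36. ] [249. 494.] [373.9 218.7] [591. 169.]
(511.5, -230) (-29, 82.5) [ 489.9 -145.2   36. ] [497. 309.] [322.3 233. ] [229. 269.]
(511.5, -230) (-29, -82.5) [ 475.3 -309.6   36. ] [213. 411.] [373.  236.4] [584. 293.]
```

Call:
{"method": "send_rows", "body": {
  "series": [
    {"translation": [-0.008, 0.008, -0.12], "roll": 0, "hand": 1},
    {"translation": [-0.008, 0.008, -0.25], "roll": 0, "hand": 1},
    {"translation": [-0.008, 0.008, -0.38], "roll": 0, "hand": 1},
    {"translation": [-0.008, 0.008, -0.5], "roll": 0, "hand": 1},
    {"translation": [-0.008, 0.008, -0.62], "roll": 0, "hand": 1},
    {"translation": [-0.008, 0.008, -0.73], "roll": 0, "hand": 1},
    {"translation": [-0.008, 0.008, -0.82], "roll": 0, "hand": 1},
    {"translation": [-0.008, 0.008, -0.87], "roll": 0, "hand": 1}
  ]
}}

```text
time_s: 24.35
tcp_pos: [510.7, -227.4, 89.7]
ee_rot: [-2.316, -2.122, 0.0]
force: [-0.3, -0.4, -3.0]
width: 23.4
finger_force: 39.7
```

Call:
{"method": "send_rows", "body": {
  "series": [
    {"translation": [0, 0, -0.01], "roll": 0, "hand": 1},
    {"translation": [0, 0, -0.02], "roll": 0, "hand": 1},
    {"translation": [0, 0, -0.03], "roll": 0, "hand": 1},
    {"translation": [0, 0, -0.04], "roll": 0, "hand": 1},
    {"translation": [0, 0, -0.05], "roll": 0, "hand": 1},
    {"translation": [0, 0, -0.06], "roll": 0, "hand": 1},
    {"translation": [0, 0, -0.06], "roll": 0, "hand": 1},
    {"translation": [0, 0, -0.06], "roll": 0, "hand": 1}
  ]
}}

```text
time_s: 25.35
tcp_pos: [510.9, -227.5, 83.3]
ee_rot: [-2.317, -2.122, 0.0]
force: [0.9, 0.4, -3.1]
width: 23.5
finger_force: 39.7
```

```bash
python3 - <<'E'
from h import *
s=st();print(s["torque"])
E
```

```text
t 25.35 tcp [ 510.9 -227.5   83.3] closeang -5.02 F [ 0.9  0.4 -3.1] w 23.5 ff 39.7 q6 -0.33
[ 0.00555996 -0.01642267 -0.0201191 ]
```

Call:
{"method": "send_rows", "body": {
  "series": [
    {"translation": [0, -0.004, -0.01], "roll": 0, "hand": 1},
    {"translation": [0, -0.004, -0.02], "roll": 0, "hand": 1},
    {"translation": [0, -0.004, -0.03], "roll": 0, "hand": 1},
    {"translation": [0, -0.004, -0.04], "roll": 0, "hand": 1},
    {"translation": [0, -0.004, -0.05], "roll": 0, "hand": 1},
    {"translation": [0, -0.004, -0.06], "roll": 0, "hand": 1},
    {"translation": [0, -0.004, -0.06], "roll": 0, "hand": 1},
    {"translation": [0, -0.004, -0.06], "roll": 0, "hand": 1}
  ]
}}

```text
time_s: 26.35
tcp_pos: [510.9, -227.9, 76.1]
ee_rot: [2.316, 2.122, 0.0]
force: [0.5, 0.5, -3.9]
width: 23.5
finger_force: 39.7
```

Call:
{"method": "send_rows", "body": {
  "series": [
    {"translation": [0, 0, -0.015], "roll": 0, "hand": 1},
    {"translation": [0, 0, -0.03], "roll": 0, "hand": 1},
    {"translation": [0, 0, -0.045], "roll": 0, "hand": 1},
    {"translation": [0, 0, -0.06], "roll": 0, "hand": 1},
    {"translation": [0, 0, -0.075], "roll": 0, "hand": 1},
    {"translation": [0, 0, -0.085], "roll": 0, "hand": 1},
    {"translation": [0, 0, -0.095], "roll": 0, "hand": 1},
    {"translation": [0, 0, -0.1], "roll": 0, "hand": 1}
  ]
}}

```text
time_s: 27.35
tcp_pos: [510.9, -227.9, 64.0]
ee_rot: [-2.316, -2.122, 0.0]
force: [0.7, -0.9, -2.9]
width: 23.2
finger_force: 39.7
```

Call:
{"method": "send_rows", "body": {
  "series": [
    {"translation": [0, 0, -0.005], "roll": 0, "hand": 1},
    {"translation": [0, 0, -0.01], "roll": 0, "hand": 1},
    {"translation": [0, 0, -0.015], "roll": 0, "hand": 1},
    {"translation": [0, 0, -0.02], "roll": 0, "hand": 1},
    {"translation": [0, 0, -0.02], "roll": 0, "hand": 0.6},
    {"translation": [0, 0, -0.02], "roll": 0, "hand": 0.2},
    {"translation": [0, 0, -0.02], "roll": 0, "hand": -0.2},
    {"translation": [0, 0, -0.02], "roll": 0, "hand": -0.3}
  ]
}}

```text
time_s: 28.35
tcp_pos: [511.0, -228.0, 61.6]
ee_rot: [2.316, 2.122, -0.0]
force: [-0.2, 0.7, 0.7]
width: 55.7
finger_force: 0.0
```

Call:
{"method": "send_rows", "body": {
  "series": [
    {"translation": [0, 0, 0], "roll": 0, "hand": -0.3},
    {"translation": [0, 0, 0.1], "roll": 0, "hand": -0.3},
    {"translation": [0, 0, 0.25], "roll": 0, "hand": -0.3},
    {"translation": [0, 0, 0.4], "roll": 0, "hand": -0.3},
    {"translation": [0, 0, 0.55], "roll": 0, "hand": -0.3},
    {"translation": [0, 0, 0.7], "roll": 0, "hand": -0.3},
    {"translation": [0, 0, 0.85], "roll": 0, "hand": 0.3},
    {"translation": [0, 0, 1.0], "roll": 0, "hand": 1}
  ]
}}

```text
time_s: 29.35
tcp_pos: [510.9, -227.9, 183.0]
ee_rot: [2.316, 2.122, 0.0]
force: [1.0, -0.3, -0.8]
width: 20.0
finger_force: 0.0
```

```bash
python3 - <<'E'
from h import *
st()
b=snap("scene","scene5")
cv2.imwrite("pics/c8.png",crop(b,147,152,120,100,6))
E
```

```text
t 29.35 tcp [ 510.9 -227.9  183. ] closeang -5.02 F [ 1.  -0.3 -0.8] w 20.0 ff 0.0 q6 -0.33
```

View pics/c8.png

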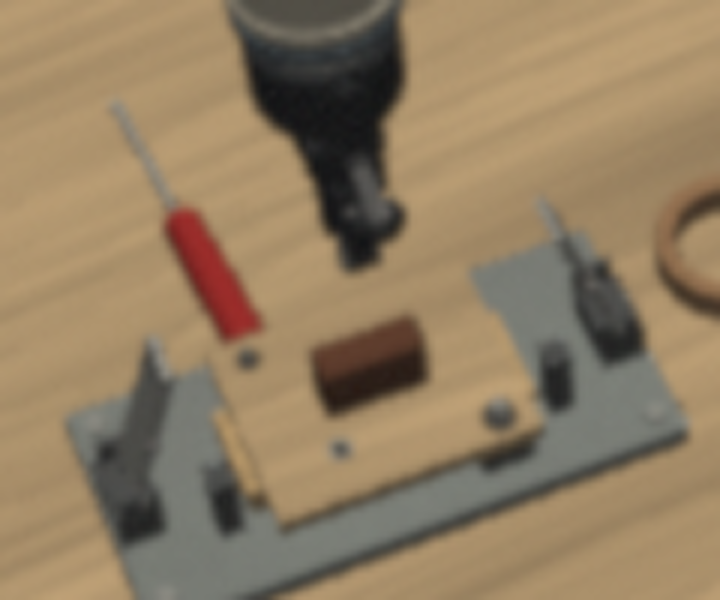

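The template sits over both pins: holes at (248,357) and (499,412), each filled by its pin. Both straps are still open. Next I'll work out the pressing arcs.

```bash
cat > arc.py <<'E'
from h import *
s=st();p0=np.array(s["tcp_pos"]);th=np.radians(-5.1);R=np.array([[np.cos(th),-np.sin(th)],[np.sin(th),np.cos(th)]]);c=np.array([511,-228.])
def arc(sg,phi,r=75):
    y=135-r*np.cos(phi)+3*np.sin(phi)+11;z=53+r*np.sin(phi)+3*np.cos(phi)+8
    return np.r_[R@[-6,sg*y]+c,z]
def W(y,z):return np.r_[R@[-6,y]+c,z]
def run(calls):
    b=p0
    for q in calls:
        print((np.array([(x-b)/120 for x in q]).round(3)).tolist());b=q[-1]
E
python3 - <<'E'
from arc import *
f=lambda x,y:np.array([290+(x+.5)/7-.5,195+(y+.5)/7-.5])
for p in((208,140),(610,170)):print("post jig",R.T@(ray("top",f(*p),60)[:2]-c))
for sg in(1,):
    run([[W(110,183)],[W(150,150),W(150,135)],[arc(sg,a) for a in(1.4,1.3,1.2,1.1,1.0,.9,.8,.7)],[arc(sg,a) for a in(.6,.5,.4,.3,.2,.1,0,-.03)],[W(75,100),W(75,150),W(75,175)]])
E
```

```text
t 29.4 tcp [ 512.  -228.5  185.2] closeang -5.02 F [ 1.4 -0.7  2.5] w 12.2 ff 0.0 q6 -0.33
post jig [29.28025917 95.4140851 ]
post jig [ 27.65177628 -89.40968476]
[[0.023, 0.921, -0.018]]
[[0.03, 0.332, -0.275], [0.03, 0.332, -0.4]]
[[-0.01, -0.114, 0.003], [-0.016, -0.176, -0.008], [-0.021, -0.236, -0.025], [-0.026, -0.293, -0.048], [-0.031, -0.349, -0.077], [-0.036, -0.401, -0.112], [-0.04, -0.449, -0.151], [-0.044, -0.493, -0.195]]
[[-0.004, -0.04, -0.048], [-0.007, -0.074, -0.1], [-0.009, -0.104, -0.155], [-0.011, -0.127, -0.213], [-0.013, -0.145, -0.273], [-0.014, -0.157, -0.334], [-0.014, -0.162, -0.397], [-0.015, -0.163, -0.416]]
[[0.003, 0.034, 0.319], [0.003, 0.034, 0.735], [0.003, 0.034, 0.944]]
```

Call:
{"method": "send_rows", "body": {
  "series": [
    {"translation": [0, 0.12, 0], "roll": 0, "hand": 1},
    {"translation": [0.01, 0.25, 0], "roll": 0, "hand": 1},
    {"translation": [0.01, 0.37, 0], "roll": 0, "hand": 1},
    {"translation": [0.01, 0.5, 0], "roll": 0, "hand": 1},
    {"translation": [0.02, 0.62, 0], "roll": 0, "hand": 1},
    {"translation": [0.02, 0.75, 0], "roll": 0, "hand": 1},
    {"translation": [0.02, 0.87, 0], "roll": 0, "hand": 1},
    {"translation": [0.02, 0.92, 0], "roll": 0, "hand": 1}
  ]
}}

```text
time_s: 30.4
tcp_pos: [513.3, -116.5, 181.7]
ee_rot: [-2.316, -2.123, 0.0]
force: [0.1, 0.0, -0.4]
width: 0.1
finger_force: 0.0
```

Call:
{"method": "send_rows", "body": {
  "series": [
    {"translation": [0.01, 0.11, 0], "roll": 0, "hand": 1},
    {"translation": [0.02, 0.22, 0], "roll": 0, "hand": 1},
    {"translation": [0.03, 0.33, 0], "roll": 0, "hand": 1},
    {"translation": [0.03, 0.33, -0.12], "roll": 0, "hand": 1},
    {"translation": [0.03, 0.33, -0.25], "roll": 0, "hand": 1},
    {"translation": [0.03, 0.33, -0.35], "roll": 0, "hand": 1},
    {"translation": [0.03, 0.33, -0.4], "roll": 0, "hand": 1},
    {"translation": [0.03, 0.33, -0.4], "roll": 0, "hand": 1}
  ]
}}

```text
time_s: 31.4
tcp_pos: [516.6, -78.1, 133.0]
ee_rot: [-2.316, -2.121, 0.001]
force: [-0.1, 0.6, 0.3]
width: 0.1
finger_force: 0.0
```

```bash
python3 - <<'E'
from arc import *
print(W(150,135))
E
```

```text
t 31.4 tcp [516.6 -78.1 133. ] closeang -5.04 F [-0.1  0.6  0.3] w 0.1 ff 0.0 q6 -0.07
[518.35789814 -78.06047441 135.        ]
```

Call:
{"method": "send_rows", "body": {
  "series": [
    {"translation": [0, -0.11, 0.01], "roll": 0, "hand": 1},
    {"translation": [0, -0.18, 0.01], "roll": 0, "hand": 1},
    {"translation": [-0.01, -0.24, -0.01], "roll": 0, "hand": 1},
    {"translation": [-0.01, -0.29, -0.03], "roll": 0, "hand": 1},
    {"translation": [-0.02, -0.35, -0.06], "roll": 0, "hand": 1},
    {"translation": [-0.02, -0.4, -0.1], "roll": 0, "hand": 1},
    {"translation": [-0.03, -0.45, -0.14], "roll": 0, "hand": 1},
    {"translation": [-0.03, -0.49, -0.18], "roll": 0, "hand": 1}
  ]
}}

```text
time_s: 32.4
tcp_pos: [513.1, -137.0, 111.6]
ee_rot: [-2.316, -2.122, 0.0]
force: [0.3, -0.1, -0.3]
width: -0.3
finger_force: 0.2
```

Call:
{"method": "send_rows", "body": {
  "series": [
    {"translation": [0, -0.04, -0.05], "roll": 0, "hand": 1},
    {"translation": [-0.01, -0.07, -0.1], "roll": 0, "hand": 1},
    {"translation": [-0.01, -0.1, -0.155], "roll": 0, "hand": 1},
    {"translation": [-0.01, -0.13, -0.21], "roll": 0, "hand": 1},
    {"translation": [-0.01, -0.145, -0.27], "roll": 0, "hand": 1},
    {"translation": [-0.01, -0.16, -0.33], "roll": 0, "hand": 1},
    {"translation": [-0.01, -0.16, -0.385], "roll": 0, "hand": 1},
    {"translation": [-0.01, -0.16, -0.41], "roll": 0, "hand": 1}
  ]
}}

```text
time_s: 33.4
tcp_pos: [512.2, -156.0, 63.2]
ee_rot: [-2.316, -2.122, 0.0]
force: [-8.4, 1.1, 32.7]
width: -0.1
finger_force: 15.8
```

```bash
python3 - <<'E'
from arc import *
print(arc(1,0),arc(1,.08))
E
```

```text
t 33.4 tcp [ 512.2 -156.    63.2] closeang -5.01 F [-8.4  1.1 32.7] w -0.1 ff 15.8 q6 -0.21
[ 511.33524869 -156.74771857   64.        ] [ 511.37788382 -156.27000123   69.98400717]
```

Strap bottomed out at the shut height with a firm reaction. Now the right one.

Call:
{"method": "send_rows", "body": {
  "series": [
    {"translation": [0, 0, 0.1], "roll": 0, "hand": 1},
    {"translation": [0, 0, 0.25], "roll": 0, "hand": 1},
    {"translation": [0, 0, 0.4], "roll": 0, "hand": 1},
    {"translation": [0, 0, 0.55], "roll": 0, "hand": 1},
    {"translation": [0, 0, 0.7], "roll": 0, "hand": 1},
    {"translation": [0, 0, 0.82], "roll": 0, "hand": 1},
    {"translation": [0, 0, 0.92], "roll": 0, "hand": 1},
    {"translation": [0, 0, 0.97], "roll": 0, "hand": 1}
  ]
}}

```text
time_s: 34.4
tcp_pos: [512.3, -156.0, 180.0]
ee_rot: [2.316, 2.122, 0.001]
force: [-0.1, 0.1, -0.1]
width: 0.0
finger_force: 0.0
```

Call:
{"method": "send_rows", "body": {
  "series": [
    {"translation": [-0.01, -0.12, 0], "roll": 0, "hand": 1},
    {"translation": [-0.02, -0.25, 0], "roll": 0, "hand": 1},
    {"translation": [-0.03, -0.37, 0], "roll": 0, "hand": 1},
    {"translation": [-0.04, -0.5, 0], "roll": 0, "hand": 1},
    {"translation": [-0.05, -0.62, 0], "roll": 0, "hand": 1},
    {"translation": [-0.06, -0.75, 0], "roll": 0, "hand": 1},
    {"translation": [-0.07, -0.87, 0], "roll": 0, "hand": 1},
    {"translation": [-0.08, -1.0, 0], "roll": 0, "hand": 1}
  ]
}}

```text
time_s: 35.4
tcp_pos: [502.4, -276.9, 179.3]
ee_rot: [-2.316, -2.122, -0.0]
force: [0.1, -0.0, -0.4]
width: -0.0
finger_force: 0.0
```

```bash
python3 - <<'E'
from arc import *
run([[W(-150,p0[2]),W(-150,135)],[arc(-1,a) for a in(1.4,1.3,1.2,1.1,1.0,.9,.8,.7)],[arc(-1,a) for a in(.6,.5,.4,.3,.2,.1,0,-.03)]])
# left strap check: where its far end shows
im=snap("top","top6")
E
```

```text
t 35.4 tcp [ 502.4 -276.9  179.3] closeang -5.01 F [ 0.1 -0.  -0.4] w -0.0 ff 0.0 q6 -0.42
[[-0.089, -0.833, 0.0], [-0.089, -0.833, -0.369]]
[[0.01, 0.114, 0.003], [0.016, 0.176, -0.008], [0.021, 0.236, -0.025], [0.026, 0.293, -0.048], [0.031, 0.349, -0.077], [0.036, 0.401, -0.112], [0.04, 0.449, -0.151], [0.044, 0.493, -0.195]]
[[0.004, 0.04, -0.048], [0.007, 0.074, -0.1], [0.009, 0.104, -0.155], [0.011, 0.127, -0.213], [0.013, 0.145, -0.273], [0.014, 0.157, -0.334], [0.014, 0.162, -0.397], [0.015, 0.163, -0.416]]
```

Call:
{"method": "send_rows", "body": {
  "series": [
    {"translation": [-0.02, -0.16, 0], "roll": 0, "hand": 1},
    {"translation": [-0.04, -0.33, 0], "roll": 0, "hand": 1},
    {"translation": [-0.06, -0.5, 0], "roll": 0, "hand": 1},
    {"translation": [-0.08, -0.67, 0], "roll": 0, "hand": 1},
    {"translation": [-0.09, -0.83, 0], "roll": 0, "hand": 1},
    {"translation": [-0.09, -0.83, -0.13], "roll": 0, "hand": 1},
    {"translation": [-0.09, -0.83, -0.27], "roll": 0, "hand": 1},
    {"translation": [-0.09, -0.83, -0.37], "roll": 0, "hand": 1}
  ]
}}

```text
time_s: 36.45
tcp_pos: [491.1, -374.3, 132.9]
ee_rot: [-2.314, -2.121, 0.0]
force: [-0.4, -0.3, 0.9]
width: 0.1
finger_force: 0.0
```

Call:
{"method": "send_rows", "body": {
  "series": [
    {"translation": [0.01, 0.11, 0], "roll": 0, "hand": 1},
    {"translation": [0.01, 0.18, -0.01], "roll": 0, "hand": 1},
    {"translation": [0.02, 0.24, -0.025], "roll": 0, "hand": 1},
    {"translation": [0.02, 0.29, -0.05], "roll": 0, "hand": 1},
    {"translation": [0.03, 0.35, -0.08], "roll": 0, "hand": 1},
    {"translation": [0.03, 0.4, -0.11], "roll": 0, "hand": 1},
    {"translation": [0.04, 0.45, -0.15], "roll": 0, "hand": 1},
    {"translation": [0.04, 0.49, -0.195], "roll": 0, "hand": 1}
  ]
}}

```text
time_s: 37.45
tcp_pos: [496.6, -316.4, 111.1]
ee_rot: [2.316, 2.122, 0.0]
force: [0.3, 0.3, 0.3]
width: 0.3
finger_force: 0.1
```

Call:
{"method": "send_rows", "body": {
  "series": [
    {"translation": [0, 0.04, -0.05], "roll": 0, "hand": 1},
    {"translation": [0.01, 0.07, -0.1], "roll": 0, "hand": 1},
    {"translation": [0.01, 0.1, -0.155], "roll": 0, "hand": 1},
    {"translation": [0.01, 0.13, -0.21], "roll": 0, "hand": 1},
    {"translation": [0.01, 0.145, -0.27], "roll": 0, "hand": 1},
    {"translation": [0.01, 0.16, -0.33], "roll": 0, "hand": 1},
    {"translation": [0.01, 0.16, -0.385], "roll": 0, "hand": 1},
    {"translation": [0.01, 0.16, -0.42], "roll": 0, "hand": 1}
  ]
}}

```text
time_s: 38.45
tcp_pos: [498.1, -297.5, 62.5]
ee_rot: [-2.317, -2.122, -0.001]
force: [-10.5, 10.1, 51.2]
width: -0.3
finger_force: 25.8
```

Call:
{"method": "send_rows", "body": {
  "series": [
    {"translation": [0, 0, 0.1], "roll": 0, "hand": 1},
    {"translation": [0, 0, 0.25], "roll": 0, "hand": 1},
    {"translation": [0, 0, 0.4], "roll": 0, "hand": 1},
    {"translation": [0, 0, 0.55], "roll": 0, "hand": 1},
    {"translation": [0, 0, 0.7], "roll": 0, "hand": 1},
    {"translation": [0, 0, 0.82], "roll": 0, "hand": 1},
    {"translation": [0, 0, 0.92], "roll": 0, "hand": 1},
    {"translation": [0, 0, 1.0], "roll": 0, "hand": 1}
  ]
}}

```text
time_s: 39.45
tcp_pos: [497.7, -297.5, 181.8]
ee_rot: [2.317, 2.122, 0.0]
force: [0.2, 0.4, -0.1]
width: 0.2
finger_force: 0.0
```

Call:
{"method": "send_rows", "body": {
  "series": [
    {"translation": [-0.12, 0, 0], "roll": 0, "hand": 1},
    {"translation": [-0.25, 0, 0], "roll": 0, "hand": 1},
    {"translation": [-0.37, 0, 0], "roll": 0, "hand": 1},
    {"translation": [-0.5, 0, 0], "roll": 0, "hand": 1},
    {"translation": [-0.62, 0, 0], "roll": 0, "hand": 1},
    {"translation": [-0.75, 0, 0], "roll": 0, "hand": 1},
    {"translation": [-0.87, 0, 0], "roll": 0, "hand": 1},
    {"translation": [-0.95, 0, 0], "roll": 0, "hand": 1}
  ]
}}

```text
time_s: 40.45
tcp_pos: [382.8, -297.5, 181.1]
ee_rot: [-2.317, -2.122, -0.0]
force: [0.1, 0.3, 0.8]
width: -0.3
finger_force: 0.0
```

```bash
python3 - <<'E'
from arc import *
im=snap("scene","scene7");old=cv2.imread("pics/scene5.png")
def px(P):u=proj("scene",P)[0].round().astype(int);return u.tolist(),im[u[1],u[0]].tolist(),old[u[1],u[0]].tolist()
for sg in(1,-1):
    for y in(110,85,70,60,50,46,38,34):print("shut?",sg,y,px(np.r_[R@[0,sg*y]+c,56]))
    for a in(1.05,1.15,1.25):
        print("open?",a,px(np.r_[R@[0,sg*(135-80*np.cos(a))]+c,53+80*np.sin(a)]))
for xy in((45,55),(-45,-55)):print("hole",px(np.r_[R@xy+c,58]))
print("plate",px(np.r_[R@[45,0]+c,48]))
E
```

```text
t 40.45 tcp [ 382.8 -297.5  181.1] closeang -5.03 F [0.1 0.3 0.8] w -0.3 ff 0.0 q6 -0.58
shut? 1 110 ([241, 203], [135, 143, 144], [113, 120, 118])
shut? 1 85 ([234, 205], [134, 143, 144], [117, 125, 121])
shut? 1 70 ([229, 207], [134, 143, 144], [108, 149, 176])
shut? 1 60 ([226, 208], [135, 144, 145], [109, 148, 174])
shut? 1 50 ([224, 209], [132, 141, 142], [108, 147, 174])
shut? 1 46 ([222, 210], [97, 103, 103], [109, 147, 174])
shut? 1 38 ([220, 210], [100, 122, 137], [110, 148, 175])
shut? 1 34 ([219, 211], [101, 136, 161], [103, 139, 165])
open? 1.05 ([236, 192], [106, 131, 148], [105, 130, 147])
open? 1.15 ([238, 191], [104, 133, 153], [105, 127, 142])
open? 1.25 ([240, 189], [101, 135, 159], [96, 113, 125])
shut? -1 110 ([177, 226], [134, 143, 144], [116, 123, 121])
shut? -1 85 ([184, 223], [134, 142, 143], [99, 142, 171])
shut? -1 70 ([189, 222], [134, 143, 144], [109, 149, 176])
shut? -1 60 ([192, 221], [133, 141, 142], [110, 149, 175])
shut? -1 50 ([194, 220], [103, 109, 110], [110, 149, 176])
shut? -1 46 ([196, 219], [116, 141, 158], [110, 149, 176])
shut? -1 38 ([198, 218], [108, 146, 173], [108, 145, 172])
shut? -1 34 ([199, 218], [94, 128, 151], [93, 126, 150])
open? 1.05 ([178, 213], [110, 137, 154], [109, 136, 153])
open? 1.15 ([176, 213], [108, 141, 163], [107, 137, 157])
open? 1.25 ([173, 213], [107, 144, 170], [100, 107, 109])
hole ([230, 219], [114, 124, 129], [113, 124, 128])
hole ([188, 209], [101, 131, 154], [99, 129, 151])
plate ([214, 226], [111, 150, 178], [110, 148, 177])
```

```bash
python3 -c "
from station import ctrl
print(ctrl.close_job())"
```

```text
the job is handed in; nothing more can be done
None
```

I handed the job in at about 40 s of the 58 s allowed: pictures show the template over both pins and both straps lying flat over it with the arm clear, but no verdict came back and I didn't re-check the bystanders at the end.

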